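# Turn the mixing palette over against the turning stand

### The job

The white mixing palette lies on the bench mat with its wells facing down. Push it gently up against the steel ramp of the turning stand until it stands steeply there with its foot home against the toe bar, never ramming it into the stand, then tip it back over towards the robot so that it comes to rest flat on the mat in front of the stand with its wells facing up. Leave everything else on the bench where it is.

Things in the scene. Friction and masses are not known exactly. Their poses are not given: they have to be found in the camera images.
- palette: White plastic mixing palette, a slab 105 mm (its x) by 100 mm (its y) by 12 mm thick (its z), about 0.15 kg, too wide to grasp lying flat. Origin: centre of its z = 0 face, which carries six round wells and faces the bench at the start; its plain back, z = 12 mm, is then on top. Turned over, its z axis points straight down.
- palette_lip (a point): Middle of the palette's lip, the edge at x = +52.5 mm, nearest the stand at the start: a 4 mm high nose (z = 8 to 12 mm) with a bevel on the wells side (from z = 0 at x = 34.5 mm to z = 8 mm at x = 52.5 mm), so that it rides up the ramp.
- palette_foot (a point): Middle of the palette's square edge at x = -52.5 mm, half-way up its 12 mm thickness: the foot, to be pushed from the robot's side close to the bench. Pushed with two fingertips some way apart it squares itself to the stand. Pushing it up the ramp takes about 1 to 6 N; home, it wedges and bears on the stand with about twice the push, so more than 10 N of push is ramming.
- stand: Turning stand, screwed to the bench. Origin: at bench level, midway between the front ends of its two aluminium rails (each 12 mm wide, 14 mm high, 120 mm long, centred 106 mm to either side). Its x axis runs along the rails, away from the robot, into the stand; y to the left. Between the rails stands its steel ramp, 190 mm wide, clamped to them.
- rails_mid (a point): Point between the rails, 60 mm behind their front ends, 14 mm up. The ramp: a black rubber toe bar 6 mm high in front, then slippery steel rising to 33 mm high 21 mm behind the toe bar's front, and to a round top edge 63 mm high 33 mm behind it (the stand's highest part). The toe bar's front is 0 to 40 mm behind the rails' front ends: not measured, to be felt. It does not give.
- rails_end (a point): Point between the rails' rear ends, 120 mm behind their front ends, 14 mm up. With its foot against the toe bar the palette leans at about 61 degrees and stays by itself; its lip is then about 95 mm up, some 30 mm above the ramp's top edge, free to be drawn back towards the robot from behind, above the ramp. Past upright it falls over by itself on to the mat.
- jar_black: Bystander, not to be disturbed: a squat black lidded jar, 55 mm across, 38 mm tall. Origin: centre of its underside.
- jar_tall: Bystander, not to be disturbed: a slim clear jar with a white lid, 38 mm across, 60 mm tall. Origin: centre of its underside.
- jar_clear: Bystander, not to be disturbed: a small clear jar with a grey lid, 42 mm across, 42 mm tall. Origin: centre of its underside.
- model: Bystander, not to be disturbed: a plaster dental model, 60 x 66 x 29 mm, a horseshoe of teeth on a block. Origin: centre of its underside.
- handpiece: Bystander, not to be disturbed: a blue and steel grinding handpiece lying on a small black rest, about 130 mm long, 26 mm high. Origin: centre of its underside.
- dish: Bystander, not to be disturbed: a white porcelain bowl, 72 mm across, 30 mm tall. Origin: centre of its underside.
- spatula: Bystander, not to be disturbed: a lab spatula lying flat, 170 mm long. Origin: centre of its underside.
There are look-alikes about, which are no part of the job. Several things have the shape of the palette; the one meant has the colours described above.

How it is judged (in metres and radians):
On the way:
1. the palette stands steeply against the ramp, lip up (tilted 58 to 80 degrees), touching the stand (angle between palette's own z axis and vertical between 1.02 and 1.4 rad and contact force between palette and stand above 0.05 N), for 0.3 s.
At the end, for the whole second after the job is handed in: The palette lies flat and still on the mat with its wells up (within 4 degrees), its centre in front of the stand: from 200 mm in front of the rails' front ends to 30 mm behind them, and within 90 mm of the stand's middle line (angle between palette's own z axis and vertical above 3.07 rad and height (world z) of palette below 0.02 m and x of palette in the frame of stand between -0.2 and 0.03 m and y of palette in the frame of stand between -0.09 and 0.09 m and linear speed of palette below 0.01 m/s); the robot touches nothing.
It fails at once if the palette is pressed against the stand with more than 22 N (contact force between palette and stand above 22 N).
It fails at once if a bystander is moved by more than 20 mm (distance of any of jar_black, jar_tall, jar_clear, model, handpiece, dish, spatula from where it was at the start of the episode above 0.02 m).
It fails at once if the robot pushes on the stand with more than 15 N (contact force between any of the fingers, the arm and stand above 15 N).
It also fails if it takes over 58 s, if anything falls off the work surface, if the arm or the gripper's body presses on something with over 40 N, if the wrist force passes 120 N, or if a joint passes its speed limit or range.

### The arm

A 6-joint arm with a two-finger parallel gripper is mounted at the origin on the work surface. World frame = base frame: x ahead of the robot, y to its left, z up, the work surface at z = 0. Lengths are in mm, angles in rad, forces in N, time in s.
With the tool pointing down it reaches from about 350 to 875 mm from the base axis. Payload 4.2 kg.
Tool frame: the origin (TCP) lies at the very end of the fingers, on their centre line; the grasp point (between the pads) lies 19 mm behind it; z points along the fingers, y is the line along which they close (so a half turn about z gives the same grasp; the last joint's range is limited). The gripper opens to 85 mm and grips with 20 to 120 N. Pads are 22 mm wide; open, the fingers measure 114 mm over their backs; the gripper's body (76 mm by 85 mm) begins 54 mm behind the grasp point. The pads swing forward as they close: fully open they stand 13 mm farther back than shut.
Start: joints at [-1.054, 0.385, 0.008, 0, -1.194, -0.259], TCP at [159.363, -604.32, 231.312] pointing down, gripper open.
Joint ranges: [-3.14, 3.14], [-1.21, 2.06], [-1.07, 1.41], [-3.16, 2.05], [-2.99, -0.16], [-3.1, 3.1]. Speed limits (rad/s): [2.79, 2.79, 3.14, 3.14, 3.14, 3.14].

### API

Orientations are given as a unit quaternion [x, y, z, w].
In Python, from bench import arm gives the robot as it stands.
- The arm moves only by the tool servo_tool, never from a script. Its argument "rows" is a list that holds one entry, the list of rows, each a list of 7 numbers: the finger opening in mm, from 0 to 85.4, then the shift along the tool's x, y, z in mm, then the turn, a rotation vector about the tool's x, y, z in rad. A call has 1 to 10 rows; each row is the pose to reach, as a shift and turn from the pose commanded when the call began, along the tool's axes at that moment; what a row does not reach only later rows make up. A row lasts 1/8 s, in which the tool goes at most 62.5 mm and 10.7 degrees, less where a joint would pass 70% of its speed; a pose out of reach is approached as far as the arm can. A call with a gripper value outside its range is refused whole. The fingers move at their own pace and stop on an object; the grip force is fixed at half the most. Time passes only in rows, so rows that repeat a pose let the fingers close. It gives the time, the measured TCP pose, the force, the opening and the grip force at its end, in the units of the state.
- arm.read_state(): the state, without advancing time (a new reading comes with each control period).
- arm.get_image(name): name is "side" or "top" or "wrist"; returns the picture (480x640x3 uint8, red, green, blue); there is no depth.
- arm.camera_params(name): a dict with "intrinsics" (3x3 intrinsics, pixels), "R" (3x3) and "t" (3): a world point X has camera coordinates R X + t. Camera axes: x right, y down, z forward; pixel columns grow to the right and rows downward; lengths in mm; the calibration is good to about 2 mm. A picture is of the moment at which its call begins: read the wrist's pose just before it. camera_params takes no time and is no camera call; for the wrist camera it gives the pose at the moment of the call.
- arm.job_done(): hands the job in; it is judged then, once.
The state is a dict: "clock": time; "joints": joint angles; "joint_vel": joint speeds; "joint_efforts": joint torques, N m; "position": TCP position; "ee_rot": TCP orientation; "contact_force": force on the tool from outside, world axes, zero at the start; "wrist_torque": the same for the moment, N m; "gripper_width": finger opening in mm; "grasp_force": force on a finger pad.
Only numpy, scipy, OpenCV 4.12 (cv2) and the standard library are available. Lean on these libraries where they do the work, as an engineer would, in place of code of your own. Each camera call takes 0.05 s, during which the arm holds its last target. There are 200 camera calls.

## Working session

There is one attempt and no reset: what is moved stays moved. The work goes in short steps, Python scripts to look and compute and a tool call to move; the robot and the scene stay as the last step left them, time stands still between calls to the robot, and variables do not carry over. Pictures are saved under pics/ and viewed, at most 10 in all, crops included, and the job is handed in when it is done.

Besides the shell and the picture viewer there is one more tool, called after "Call:" by a JSON object that holds its "op" and its "data". servo_tool: Moves the arm, as the interface text tells. Its arguments: {"type":"object","properties":{"rows":{"type":"array"}},"required":["rows"]}

```bash
mkdir -p pics; ls
python3 - <<'E'
from bench import arm
import cv2
for n in ("top","side"):
    cv2.imwrite(f"pics/{n}0.png",arm.get_image(n)[:,:,::-1])
    print(n,{k:v for k,v in arm.camera_params(n).items()})
s=arm.read_state();print(s)
E
```

```text
pics
top {'intrinsics': array([[561.47231147,   0.        , 311.04077774],
       [  0.        , 561.47231147, 240.63941945],
       [  0.        ,   0.        ,   1.        ]]), 'R': array([[-0.01590885, -0.99987037, -0.00248172],
       [-0.99692336,  0.01605238, -0.07672111],
       [ 0.076751  ,  0.00125354, -0.9970495 ]]), 't': array([  35.56610387,  463.97289181, 1231.37755728])}
side {'intrinsics': array([[591.12363342,   0.        , 315.93222806],
       [  0.        , 591.12363342, 239.58267723],
       [  0.        ,   0.        ,   1.        ]]), 'R': array([[-0.87475113, -0.4839968 ,  0.02361251],
       [-0.29071978,  0.48519986, -0.82465939],
       [ 0.38767572, -0.72823636, -0.56513657]]), 't': array([ 419.8924419 ,  147.76854776, 1249.84188958])}
{'clock': 0.1, 'joints': array([-1.05437785e+00,  3.85468516e-01,  6.78047301e-03, -3.86632535e-04,
       -1.19400315e+00, -2.58588835e-01]), 'joint_vel': array([-0.00201335, -0.00279655,  0.00360016,  0.00318859, -0.00042572,
        0.00106108]), 'joint_efforts': array([-6.55489057e-04, -3.93320775e+01,  1.88930064e+01,  4.19794902e+00,
       -2.60617227e-03,  5.57025828e-06]), 'position': array([ 159.23384162, -603.84861048,  230.35191502]), 'ee_rot': array([-1.28487275e-01,  9.91710689e-01,  9.45088208e-04, -1.91650725e-04]), 'contact_force': array([ 0.03180721,  0.48607165, -0.06797121]), 'wrist_torque': array([0.03066951, 0.02667671, 0.00420681]), 'grasp_force': 0.0, 'gripper_width': 85.27400565001103}
```

View pics/top0.png

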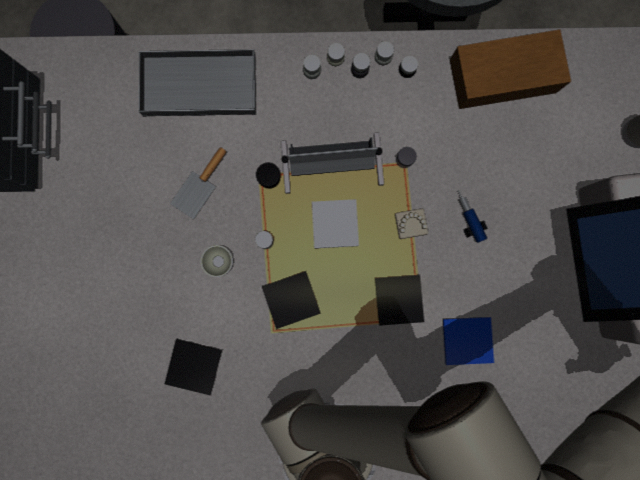

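View pics/side0.png

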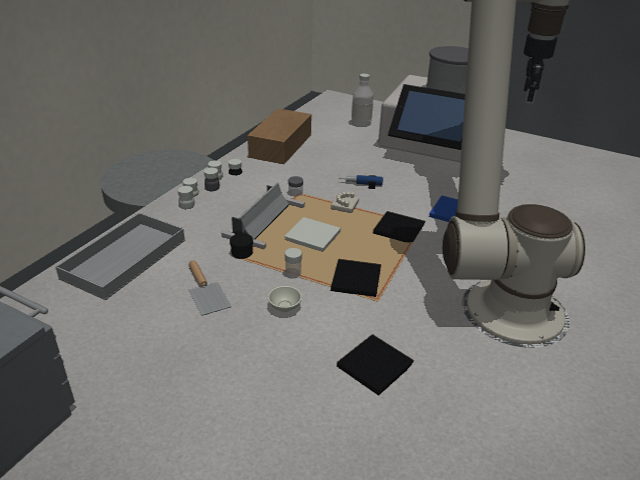

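Top view: palette about (312..358, 200..248), rails front ends near (288,192) and (381,184), and jars beside the mat. The black slabs on the mat are look-alikes. I'll zoom in and measure next.

```bash
cat > h.py <<'E'
import numpy as np, cv2
from bench import arm
def ray(name,uv,z):
    c=arm.camera_params(name);R=c["R"];t=c["t"];K=c["intrinsics"]
    C=-R.T@t; d=R.T@np.linalg.inv(K)@np.array([uv[0],uv[1],1.])
    return C+d*(z-C[2])/d[2]
def proj(name,X):
    c=arm.camera_params(name);p=c["intrinsics"]@(c["R"]@np.asarray(X,float)+c["t"]);return p[:2]/p[2]
E
python3 - <<'E'
from h import *
im=cv2.imread("pics/top0.png")
sub=im[125:260,240:440]
cv2.imwrite("pics/top0z.png",cv2.resize(sub,None,fx=4,fy=4,interpolation=cv2.INTER_CUBIC))
hsv=cv2.cvtColor(im,cv2.COLOR_BGR2HSV)
m=((hsv[...,1]<40)&(hsv[...,2]>120)).astype(np.uint8)
m[:195]=0;m[255:]=0;m[:,:305]=0;m[:,365:]=0
c=max(cv2.findContours(m,0,2)[0],key=cv2.contourArea)
r=cv2.minAreaRect(c);b=cv2.boxPoints(r);print(r)
P=np.array([ray("top",p,12) for p in b]);print(P.round(1),P.mean(0))
E
```

```text
((334.7723693847656, 223.039306640625), (46.040897369384766, 44.77247619628906), 86.90594482421875)
[[553.7  26.4  12. ]
 [557.5 -74.1  12. ]
 [453.9 -77.4  12. ]
 [450.1  22.5  12. ]] [503.78876569 -25.64975397  12.        ]
```

View pics/top0z.png

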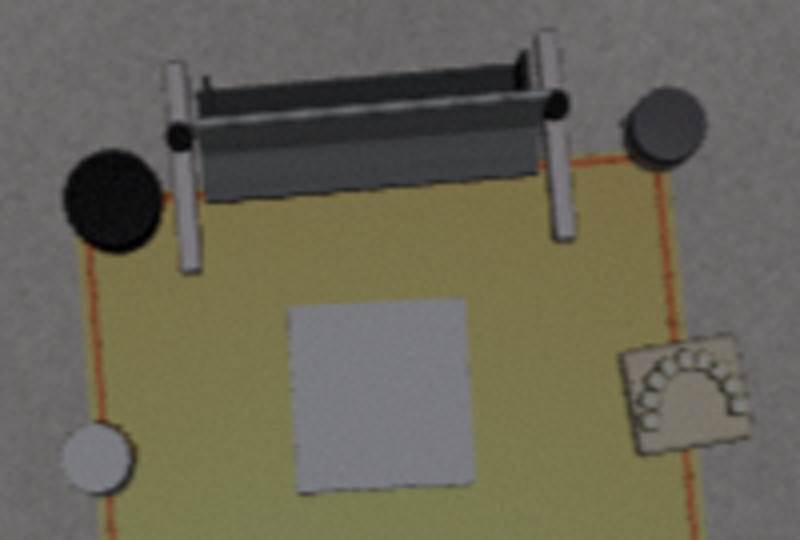

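Zoomed top view (origin at 240,125, scale 4): rail fronts at (190,271) and (565,240), rail rears at (176,64) and (546,31). The ramp's front edge runs (207,201) to (537,176).

Run:
```python
from h import *
f=lambda u,v,z:ray("top",(240+u/4,125+v/4),z)
lf,rf,lr,rr=f(190,271,14),f(565,240,14),f(176,64,14),f(546,31,14)
mid=(lf+rf)/2; mr=(lr+rr)/2; d=mr-mid
print(lf,rf,np.linalg.norm(lf-rf),mid,np.linalg.norm(d),"yaw",np.degrees(np.arctan2(d[1],d[0])),"yaw2",np.degrees(np.arctan2((lf-rf)[1],(lf-rf)[0]))-90)
yaw=np.mean([np.arctan2(d[1],d[0]),np.arctan2((lf-rf)[1],(lf-rf)[0])-np.pi/2])
X=np.array([np.cos(yaw),np.sin(yaw)]);Y=np.array([-X[1],X[0]])
q=lambda p:(round(float((p-mid)[:2]@X),1),round(float((p-mid)[:2]@Y),1))
print("yaw",np.degrees(yaw),yaw,X)
for p,z in(((207,201),4),((537,176),4),((112,200),38),((98,457),60),((665,127),42),((685,393),29),((190,123),63),((550,95),63)): 
    a=f(*p,z);print(p,a.round(1),q(a))
for c in((553.7,26.4),(557.5,-74.1),(453.9,-77.4),(450.1,22.5)):print("pal",q(np.array([*c,0])))
```

```text
[573.53627336  79.30967289  14.        ] [ 587.68723487 -131.68667882   14.        ] 211.4703528772688 [580.61175412 -26.18850297  14.        ] 119.25327653675726 yaw 3.394682375204216 yaw2 3.8369288479373154
yaw 3.6158056115707624 0.06310771303399698 [0.99800937 0.06306583]
(207, 201) [615.1  69.6   4. ] (40.5, 93.4)
(537, 176) [ 626.4 -118.     4. ] (39.9, -94.5)
(112, 200) [609.9 120.9  38. ] (38.5, 144.9)
(98, 457) [465.8 128.1  60. ] (-104.8, 161.2)
(665, 127) [ 644.9 -184.9   42. ] (54.1, -162.4)
(685, 393) [ 498.6 -193.9   29. ] (-92.4, -162.2)
(190, 123) [646.5  76.2  63. ] (72.3, 98.0)
(550, 95) [ 658.7 -119.4   63. ] (72.1, -97.9)
pal (-23.5, 54.2)
pal (-26.1, -46.4)
pal (-129.7, -43.1)
pal (-127.2, 56.8)
```

Call:
{"op": "servo_tool", "data": {"rows": [[[50, -30, 36, 0, 0, 0, 0.02], [50, -70, 83, 0, 0, 0, 0.05], [50, -110, 131, 0, 0, 0, 0.08], [50, -150, 179, 0, 0, 0, 0.1], [50, -190, 226, 10, 0, 0, 0.12], [50, -230, 274, 20, 0, 0, 0.14], [50, -270, 322, 35, 0, 0, 0.16], [50, -310, 370, 50, 0, 0, 0.18], [50, -350, 417, 65, 0, 0, 0.195], [50, -380, 453, 80, 0, 0, 0.195]]]}}

```text
clock: 1.35
position: [411.9, -67.3, 151.1]
ee_rot: [-0.032, 0.999, 0.0, 0.0]
contact_force: [1.0, -0.1, 0.0]
gripper_width: 50.2
grasp_force: 0.0
```

Call:
{"op": "servo_tool", "data": {"rows": [[[50, -10, 18, 20, 0, 0, 0], [50, -19, 35, 60, 0, 0, 0], [50, -19, 35, 100, 0, 0, 0], [50, -19, 35, 126, 0, 0, 0], [50, -19, 35, 126, 0, 0, 0], [50, -19, 35, 126, 0, 0, 0]]]}}

```text
clock: 2.1
position: [428.8, -33.2, 26.0]
ee_rot: [-0.031, 1.0, 0.0, 0.001]
contact_force: [0.6, -0.5, -0.3]
gripper_width: 50.0
grasp_force: 0.0
```

Run:
```python
from h import *
s=arm.read_state();print(s["position"],s["contact_force"],s["ee_rot"])
w=arm.get_image("wrist");cv2.imwrite("pics/w1.png",w[:,:,::-1])
```

```text
[428.7600501  -33.17931697  26.03565508] [ 0.55198561 -0.48412841 -0.29697472] [-3.14917745e-02  9.99503801e-01  8.05902669e-05  6.43137430e-04]
```

View pics/w1.png

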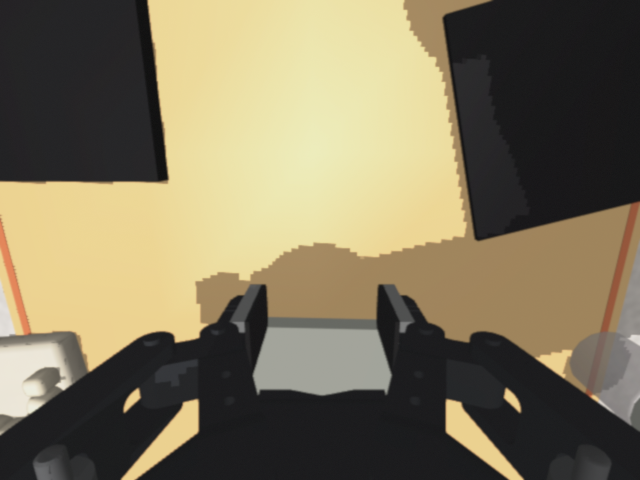

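Wrist view: the palette's foot edge is at row ~325 between the fingertips (cols 265 and 378), and the black look-alikes are clear behind. I'll descend and feel for the mat.

Call:
{"op": "servo_tool", "data": {"rows": [[[50, 0, 1, 8, 0, 0, 0], [50, 0, 1, 16, 0, 0, 0], [50, 0, 1, 20, 0, 0, 0], [50, 0, 1, 22, 0, 0, 0], [50, 0, 1, 23, 0, 0, 0], [50, 0, 1, 23, 0, 0, 0]]]}}

```text
clock: 2.9
position: [428.1, -32.3, 2.3]
ee_rot: [-0.031, 1.0, 0.0, 0.0]
contact_force: [-0.5, -0.1, 0.1]
gripper_width: 49.9
grasp_force: 0.0
```

Call:
{"op": "servo_tool", "data": {"rows": [[[50, 0, 0, 1, 0, 0, 0], [50, 0, 0, 2, 0, 0, 0], [50, 0, 0, 2, 0, 0, 0]]]}}

```text
clock: 3.28
position: [428.0, -32.3, 0.3]
ee_rot: [-0.031, 1.0, -0.0, -0.0]
contact_force: [-0.2, -0.2, 0.9]
gripper_width: 50.0
grasp_force: 0.0
```

Call:
{"op": "servo_tool", "data": {"rows": [[[50, -4, 0, -1, 0, 0, 0], [50, -8, 0, -1, 0, 0, 0], [50, -12, 0, -1, 0, 0, 0], [50, -16, 0, -1, 0, 0, 0], [50, -22, 0, -1, 0, 0, 0], [50, -30, 0, -1, 0, 0, 0], [50, -38, 0, -1, 0, 0, 0], [50, -46, 0, -1, 0, 0, 0], [50, -52, 0, -1, 0, 0, 0], [50, -55, 0, -1, 0, 0, 0]]]}}

```text
clock: 4.53
position: [483.3, -28.8, 1.3]
ee_rot: [-0.031, 1.0, 0.0, 0.0]
contact_force: [-2.2, -0.5, 1.9]
gripper_width: 50.1
grasp_force: 1.0
```

Call:
{"op": "servo_tool", "data": {"rows": [[[50, -3, 0, 0, 0, 0, 0], [50, -6, 0, 0, 0, 0, 0], [50, -9, 0, 0, 0, 0, 0], [50, -12, 0, 0, 0, 0, 0], [50, -15, 0, 0, 0, 0, 0], [50, -18, 0, 0, 0, 0, 0], [50, -21, 0, 0, 0, 0, 0], [50, -24, 0, 0, 0, 0, 0], [50, -27, 0, 0, 0, 0, 0], [50, -30, 0, 0, 0, 0, 0]]]}}

```text
clock: 5.78
position: [511.1, -27.4, 1.1]
ee_rot: [-0.031, 1.0, -0.0, -0.002]
contact_force: [-4.8, 0.6, 3.1]
gripper_width: 50.2
grasp_force: 2.3
```

Run:
```python
from h import *
s=arm.read_state();print(s["position"],s["contact_force"],s["wrist_torque"])
a=arm.get_image("side")[150:330,200:400];b=arm.get_image("top")[120:260,220:430]
a=cv2.resize(a,(400,360));b=cv2.resize(b,(400,267))
c=np.zeros((360,800,3),np.uint8);c[:,:400]=a;c[:267,400:]=b
cv2.imwrite("pics/s2.png",c[:,:,::-1])
```

```text
[511.12334159 -27.38286784   1.1382751 ] [-4.77039075  0.63509462  3.0796848 ] [-0.03377244  1.2897695   0.04257593]
```

View pics/s2.png

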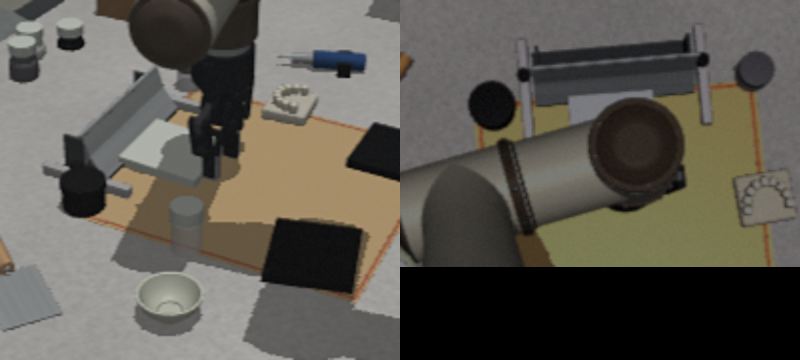

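The side view shows the palette's lip on the ramp's foot, square to it. Now I'll push on slowly and watch the force.

Call:
{"op": "servo_tool", "data": {"rows": [[[50, -3, 0, 0, 0, 0, 0], [50, -5, 0, 0, 0, 0, 0], [50, -8, 0, 0, 0, 0, 0], [50, -10, 0, 0, 0, 0, 0], [50, -12, 0, 0, 0, 0, 0], [50, -14, 0, 0, 0, 0, 0]]]}}

```text
clock: 6.62
position: [527.0, -26.0, 1.3]
ee_rot: [-0.031, 1.0, 0.0, 0.0]
contact_force: [-1.7, -0.9, -0.6]
gripper_width: 49.8
grasp_force: 0.6
```

Call:
{"op": "servo_tool", "data": {"rows": [[[50, -3, 0, 0, 0, 0, 0], [50, -6, 0, 0, 0, 0, 0], [50, -9, 0, 0, 0, 0, 0], [50, -12, 0, 0, 0, 0, 0], [50, -15, 0, 0, 0, 0, 0], [50, -18, 0, 0, 0, 0, 0]]]}}

```text
clock: 7.38
position: [545.2, -24.9, 1.4]
ee_rot: [-0.031, 1.0, 0.0, 0.0]
contact_force: [-0.9, 0.8, -0.4]
gripper_width: 49.7
grasp_force: 0.7
```

Call:
{"op": "servo_tool", "data": {"rows": [[[50, -3, 0, 0, 0, 0, 0], [50, -6, 0, 0, 0, 0, 0], [50, -9, 0, 0, 0, 0, 0], [50, -12, 0, 0, 0, 0, 0], [50, -15, 0, 0, 0, 0, 0], [50, -18, 0, 0, 0, 0, 0]]]}}

```text
clock: 8.12
position: [562.9, -23.8, 1.3]
ee_rot: [-0.031, 1.0, 0.0, -0.0]
contact_force: [-0.9, -0.2, -1.1]
gripper_width: 49.7
grasp_force: 0.5
```

Call:
{"op": "servo_tool", "data": {"rows": [[[50, -3, 0, 0, 0, 0, 0], [50, -5, 0, 0, 0, 0, 0], [50, -8, 0, 0, 0, 0, 0], [50, -10, 0, 0, 0, 0, 0], [50, -13, 0, 0, 0, 0, 0], [50, -15, 0, 0, 0, 0, 0]]]}}

```text
clock: 8.88
position: [578.1, -22.8, 1.4]
ee_rot: [-0.031, 1.0, 0.0, 0.0]
contact_force: [-0.4, 0.1, -1.2]
gripper_width: 49.8
grasp_force: 0.4
```

Run:
```python
from h import *
s=arm.read_state();print(s["position"],s["contact_force"],s["wrist_torque"])
a=arm.get_image("side")[160:270,210:310];b=arm.get_image("wrist")
a=cv2.resize(a,(400,440),interpolation=cv2.INTER_CUBIC);b=cv2.resize(b,(400,300))
c=np.zeros((440,800,3),np.uint8);c[:,:400]=a;c[:300,400:]=b
cv2.imwrite("pics/s3.png",c[:,:,::-1])
```

```text
[578.06710441 -22.81271936   1.3899198 ] [-0.44771356  0.09708517 -1.16698435] [-0.01558382  0.23105553 -0.02380684]
```

View pics/s3.png

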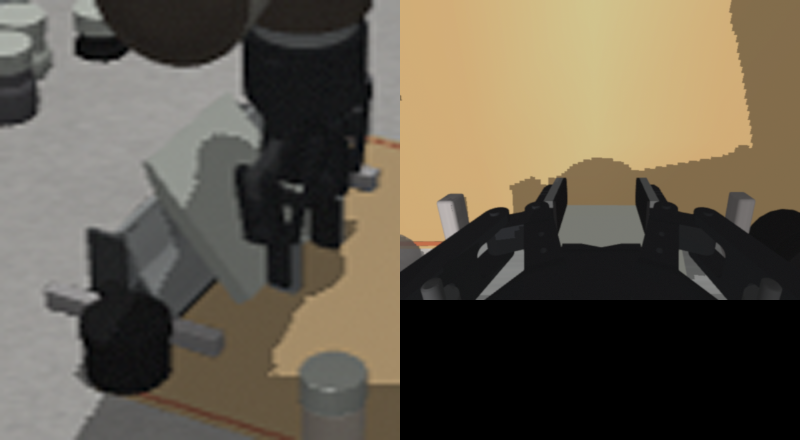

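The palette is riding up the ramp, tilted about 45–50° and square. Fingers are at the foot. Continue with finer steps.

Call:
{"op": "servo_tool", "data": {"rows": [[[50, -2, 0, 0, 0, 0, 0], [50, -4, 0, 0, 0, 0, 0], [50, -6, 0, 0, 0, 0, 0], [50, -8, 0, 0, 0, 0, 0], [50, -10, 0, 0, 0, 0, 0]]]}}

```text
clock: 9.6
position: [587.8, -22.2, 1.3]
ee_rot: [-0.031, 1.0, 0.0, -0.0]
contact_force: [-0.2, -0.2, -0.1]
gripper_width: 50.1
grasp_force: 0.4
```

Call:
{"op": "servo_tool", "data": {"rows": [[[50, -1, 0, 0, 0, 0, 0], [50, -2, 0, 0, 0, 0, 0], [50, -3, 0, 0, 0, 0, 0]]]}}

```text
clock: 9.98
position: [590.7, -22.1, 1.4]
ee_rot: [-0.031, 1.0, -0.0, -0.0]
contact_force: [-1.3, -0.3, -0.5]
gripper_width: 49.8
grasp_force: 0.5
```

Call:
{"op": "servo_tool", "data": {"rows": [[[50, -1, 0, 0, 0, 0, 0], [50, -2, 0, 0, 0, 0, 0]]]}}

```text
clock: 10.22
position: [592.7, -21.9, 1.3]
ee_rot: [-0.031, 1.0, 0.0, -0.0]
contact_force: [-1.8, -0.3, -1.4]
gripper_width: 50.1
grasp_force: 0.5
```

Call:
{"op": "servo_tool", "data": {"rows": [[[50, -1, 0, 0, 0, 0, 0], [50, -2, 0, 0, 0, 0, 0]]]}}

```text
clock: 10.48
position: [594.7, -21.8, 1.3]
ee_rot: [-0.031, 1.0, -0.0, -0.0]
contact_force: [-1.7, 0.8, 0.5]
gripper_width: 50.0
grasp_force: 0.5
```

Call:
{"op": "servo_tool", "data": {"rows": [[[50, -1, 0, 0, 0, 0, 0]]]}}

```text
clock: 10.6
position: [595.7, -21.7, 1.3]
ee_rot: [-0.031, 1.0, 0.0, -0.0]
contact_force: [-1.7, 0.6, -0.4]
gripper_width: 50.1
grasp_force: 0.5
```

Call:
{"op": "servo_tool", "data": {"rows": [[[50, -1, 0, 0, 0, 0, 0]]]}}

```text
clock: 10.72
position: [596.8, -21.7, 1.3]
ee_rot: [-0.031, 1.0, 0.0, 0.0]
contact_force: [-1.6, 0.7, -0.5]
gripper_width: 50.1
grasp_force: 0.5
```

Call:
{"op": "servo_tool", "data": {"rows": [[[50, -1, 0, 0, 0, 0, 0], [50, -1, 0, 0, 0, 0, 0]]]}}

```text
clock: 10.98
position: [597.8, -21.6, 1.3]
ee_rot: [-0.031, 1.0, -0.0, 0.0]
contact_force: [-0.9, -0.3, 0.9]
gripper_width: 50.2
grasp_force: 0.4
```

Call:
{"op": "servo_tool", "data": {"rows": [[[50, -1, 0, 0, 0, 0, 0], [50, -1, 0, 0, 0, 0, 0]]]}}

```text
clock: 11.22
position: [598.0, -21.7, 1.2]
ee_rot: [-0.031, 1.0, -0.0, -0.001]
contact_force: [-3.8, 0.7, 1.1]
gripper_width: 50.0
grasp_force: 1.6
```

Run:
```python
from h import *
s=arm.read_state();print(s["position"],s["contact_force"],s["wrist_torque"])
a=arm.get_image("side")[160:270,210:310];b=arm.get_image("top")[120:220,260:400]
a=cv2.resize(a,(400,440),interpolation=cv2.INTER_CUBIC);b=cv2.resize(b,(400,286))
c=np.zeros((440,800,3),np.uint8);c[:,:400]=a;c[:286,400:]=b
cv2.imwrite("pics/s4.png",c[:,:,::-1])
```

```text
[597.99737018 -21.65565366   1.22380197] [-3.8324008   0.66509024  1.07819908] [0.05035712 0.90055128 0.04877732]
```

View pics/s4.png

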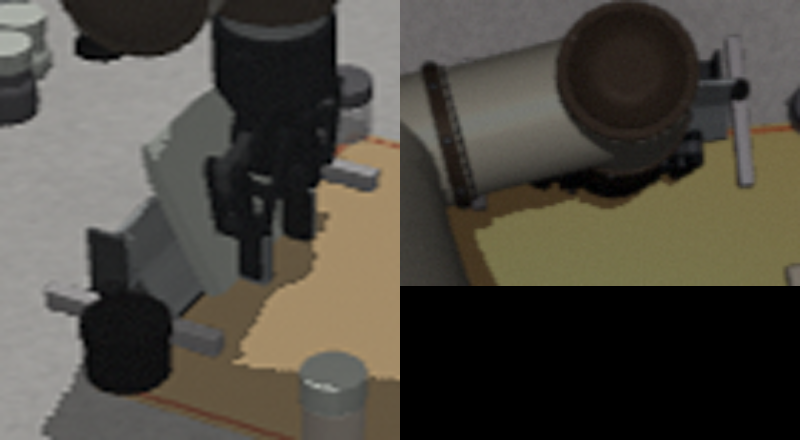

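Palette stands at about 60°, and the force jumped to 3.8 N at the predicted home position, so it is home. Back off and rise.

Call:
{"op": "servo_tool", "data": {"rows": [[[50, 1, 0, 0, 0, 0, 0], [50, 4, 0, 0, 0, 0, 0], [50, 12, 0, -2, 0, 0, 0], [50, 25, 0, -10, 0, 0, 0], [50, 40, 0, -25, 0, 0, 0], [50, 50, 0, -50, 0, 0, 0], [50, 50, 0, -85, 0, 0, 0], [50, 50, 0, -120, 0, 0, 0], [50, 50, 0, -140, 0, 0, 0], [50, 50, 0, -140, 0, 0, 0]]]}}

```text
clock: 12.58
position: [549.3, -24.5, 143.6]
ee_rot: [-0.031, 1.0, 0.0, 0.003]
contact_force: [-0.3, -0.5, -0.3]
gripper_width: 49.7
grasp_force: 0.0
```

Run:
```python
from h import *
s=arm.read_state();print(s["position"],s["contact_force"])
b=arm.get_image("side")[150:290,200:340];t=arm.get_image("top")[120:220,260:400]
a=cv2.resize(b,(400,400),interpolation=cv2.INTER_CUBIC);t=cv2.resize(t,(400,286))
c=np.zeros((400,800,3),np.uint8);c[:,:400]=a;c[:286,400:]=t
cv2.imwrite("pics/s5.png",c[:,:,::-1])
mid=np.array([580.6,-26.2]);X=np.array([.998,.063]);Y=np.array([-.063,.998])
for y in(50,-50):
  p=mid+90*X+y*Y
  u=proj("side",[*p,95]);print("side lip px in crop",(u-[200,150])*400/140)
```

```text
[549.31245964 -24.49358734 143.5516095 ] [-0.29741561 -0.5055295  -0.30566822]
side lip px in crop [124.13321505 125.9778714 ]
side lip px in crop [182.35385536  76.18739082]
```

View pics/s5.png

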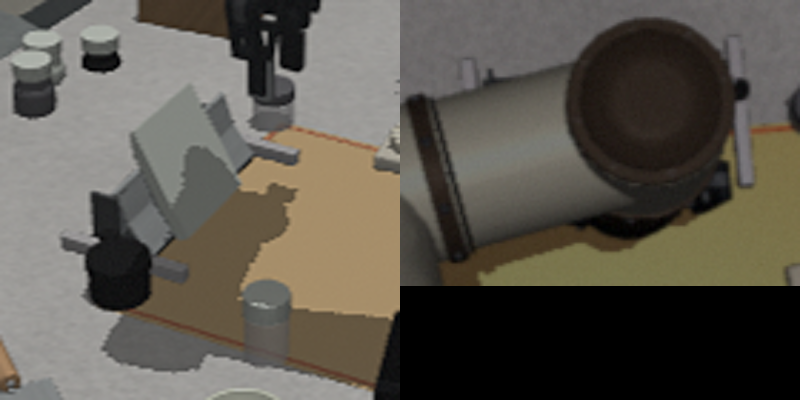

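Palette stands alone against the ramp, lip up. Lip corners are at crop (132,135) and (192,87). Now over the top and down behind it.

Call:
{"op": "servo_tool", "data": {"rows": [[[50, -15, 0, 0, 0, 0, 0], [50, -40, 0, 0, 0, 0, 0], [50, -75, 0, 0, 0, 0, 0], [50, -110, 0, 0, 0, 0, 0], [50, -140, 0, 0, 0, 0, 0], [50, -158, 0, 0, 0, 0, 0], [50, -158, 0, 15, 0, 0, 0], [50, -158, 0, 40, 0, 0, 0], [50, -158, 0, 58, 0, 0, 0], [50, -158, 0, 62, 0, 0, 0]]]}}

```text
clock: 13.92
position: [704.9, -15.0, 76.7]
ee_rot: [-0.031, 1.0, -0.0, -0.002]
contact_force: [-0.0, -0.1, -0.4]
gripper_width: 50.1
grasp_force: 0.0
```

Call:
{"op": "servo_tool", "data": {"rows": [[[50, 2, 0, 0, 0, 0, 0], [50, 5, 0, 0, 0, 0, 0], [50, 8, 0, 0, 0, 0, 0], [50, 12, 0, 0, 0, 0, 0], [50, 16, 0, 0, 0, 0, 0], [50, 20, 0, 0, 0, 0, 0], [50, 24, 0, 0, 0, 0, 0], [50, 28, 0, 0, 0, 0, 0], [50, 32, 0, 0, 0, 0, 0], [50, 36, 0, 0, 0, 0, 0]]]}}

```text
clock: 15.18
position: [670.5, -17.0, 79.4]
ee_rot: [-0.031, 1.0, -0.0, 0.0]
contact_force: [0.3, 0.0, -0.2]
gripper_width: 49.8
grasp_force: 0.2
```

Run:
```python
from h import *
s=arm.read_state();print(s["position"],s["contact_force"])
b=arm.get_image("side")[130:290,200:360]
cv2.imwrite("pics/s6.png",cv2.resize(b,(480,480),interpolation=cv2.INTER_CUBIC)[:,:,::-1])
```

```text
[670.48185202 -17.03968587  79.40897588] [ 0.27511847  0.03740267 -0.2210897 ]
```

View pics/s6.png

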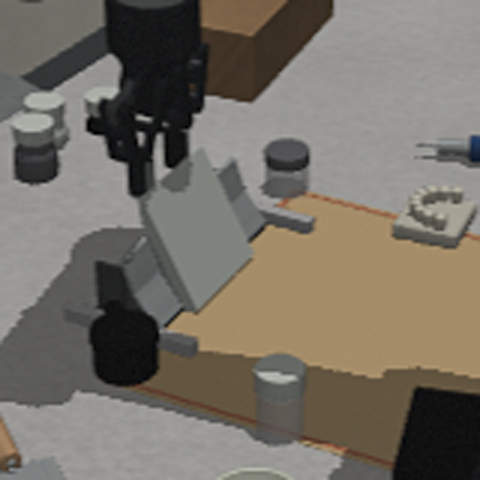

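Fingers are behind the lip and just touching. Draw it on over.

Call:
{"op": "servo_tool", "data": {"rows": [[[50, 4, 0, 0, 0, 0, 0], [50, 8, 0, 0, 0, 0, 0], [50, 12, 0, 0, 0, 0, 0], [50, 16, 0, 0, 0, 0, 0], [50, 20, 0, 0, 0, 0, 0], [50, 24, 0, 0, 0, 0, 0], [50, 28, 0, 0, 0, 0, 0], [50, 32, 0, 0, 0, 0, 0], [50, 36, 0, 0, 0, 0, 0], [50, 40, 0, 0, 0, 0, 0]]]}}

```text
clock: 16.48
position: [630.3, -19.6, 79.3]
ee_rot: [-0.031, 1.0, 0.0, -0.0]
contact_force: [-0.1, -0.4, 0.8]
gripper_width: 50.0
grasp_force: 0.0
```

Call:
{"op": "servo_tool", "data": {"rows": [[[50, 4, 0, 0, 0, 0, 0], [50, 8, 0, 0, 0, 0, 0], [50, 12, 0, 0, 0, 0, 0], [50, 16, 0, 0, 0, 0, 0], [50, 20, 0, 0, 0, 0, 0], [50, 24, 0, 0, 0, 0, 0], [50, 28, 0, 0, 0, 0, 0], [50, 28, 0, 0, 0, 0, 0], [50, 28, 0, 0, 0, 0, 0]]]}}

```text
clock: 17.6
position: [602.8, -21.3, 79.4]
ee_rot: [-0.031, 1.0, -0.0, 0.0]
contact_force: [-0.1, 0.2, 0.0]
gripper_width: 50.0
grasp_force: 0.0
```

Run:
```python
from h import *
s=arm.read_state();print(s["position"],s["contact_force"])
b=arm.get_image("side")[130:290,200:360]
cv2.imwrite("pics/s7.png",cv2.resize(b,(480,480),interpolation=cv2.INTER_CUBIC)[:,:,::-1])
```

```text
[602.79932701 -21.2803373   79.35987052] [-0.1204238   0.23807812  0.01264633]
```

View pics/s7.png

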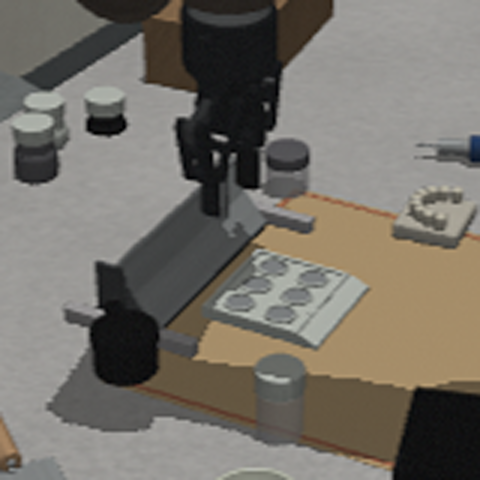

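The palette lies flat, wells up, centred near crop (285,292). I'll raise the arm clear, check its position and hand in.

Call:
{"op": "servo_tool", "data": {"rows": [[[50, 0, 0, -20, 0, 0, 0], [50, 0, 0, -50, 0, 0, 0], [50, 0, 0, -70, 0, 0, 0], [50, 0, 0, -70, 0, 0, 0], [50, 0, 0, -70, 0, 0, 0]]]}}

```text
clock: 18.27
position: [602.0, -21.3, 148.3]
ee_rot: [-0.031, 1.0, 0.0, -0.001]
contact_force: [-0.4, -0.1, -0.6]
gripper_width: 49.9
grasp_force: 0.0
```

Run:
```python
from h import *
p=ray("side",(200+285/3,130+292/3),12)-[580.6,-26.2,0]
x,y=p[:2]@[.998,.063],p[:2]@[-.063,.998];print("centre in stand",x,y)
if -180<x<20 and abs(y)<75: print(arm.job_done())
```

```text
centre in stand -30.44837965869802 10.522755213549457
the job is handed in; nothing more can be done
None
```

I handed the job in at about 18 s: the palette stood against the ramp with its foot home at about 4 N of push, then I tipped it back, and it now lies flat on the mat, wells up, its centre about 30 mm in front of the rails' front ends.

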